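# Open the coin box and hold up the coin tray

### The job

Slide the green cover of the wooden coin box fully open, then take the blue coin tray by its yellow grip plate, lift it straight out of the box and hold it level and still with its underside about 20 cm above the desk, so that the class can see the coins. Finish while still holding it there in the gripper: do not put it down, do not spill or tip the coins, leave the cover open and leave the other things on and around the box where they are.

Things in the scene. Friction and masses are not known exactly. Their poses are not given: they have to be found in the camera images.
- box: wooden coin box fixed to the desk, 182 (its x) by 338 (its y) by 72 mm high, walls 6 mm, floor 6 mm thick, brass guide rails 5 mm wide outside the two long top edges; a 6 mm wall across the middle (at its y = 0) makes two compartments, each 170 by 160 mm inside, centred at its y = +83 and -83 mm. The coin tray lies in the +y compartment, an eraser in the -y one. Origin: centre of the underside, on the desk; z up
- cover (a joint): the flat green cover, 178 by 170 by 6 mm, lying on the box's top edges. Its slide runs along the box's long side: 0 = shut over the tray's (+y) compartment, growing as it moves towards the box's -y end, to its stop at 0.166 m = fully open, over the other compartment. It starts between 0 and 0.04, stays where it is left; about 1.5 N moves it
- cover_rib (a point): centre of the white rib that stands up in the middle of the green cover: 14 mm thick (along the box's y, the sliding direction), 60 mm long (along the box's x), 26 mm tall above the cover; its top is at 104 mm above the desk, the cover's top face at 78 mm, this point at 91 mm. Axes as the box's
- tray: blue coin tray, 110 (its x) by 130 (its y) mm, 12 mm high rim, floor 3 mm thick, four cells; about 0.18 kg (up to a third more or less) plus three coins; lies loose on the floor of the +y compartment (underside 6 mm above the desk), a few mm and a few degrees off the compartment's centre and axes. Origin: centre of the underside; z up. Hidden under the cover at the start
- tray_grip (a point): point in the yellow grip plate that stands upright in the middle of the tray: plate 12 mm thick (along the tray's x), 44 mm long (along its y), from the tray floor to 52 mm above the tray's underside; this point is on its middle, 42 mm above the underside, 48 mm above the desk at the start. Axes as the tray's; squeezed across its 12 mm thickness, there are at least 60 mm free on both sides from plate to box wall
- coin_gold: coin with gold-coloured face in a round white capsule, 36 mm across, 6 mm thick, 20 g, lying loose in the tray's (-x, -y) cell. Origin: centre of the underside
- coin_silver: the same with a silver-coloured face, in the tray's (+x, +y) cell
- coin_copper: the same with a copper-coloured face, in the tray's (+x, -y) cell
- eraser: white eraser 24 by 50 by 14 mm, loose in the box's -y compartment, 50 mm below the cover's level. Leave alone. Origin: centre of the underside
- loupe: dark steel loupe, a round stub 40 mm across, 30 mm tall, standing on the desk on the robot's side of the box. Leave alone. Origin: centre of the underside
- power_bank: black power bank, 70 by 140 by 16 mm, lying on the red notebook. Leave alone. Origin: centre of the underside
- phone: black phone, 150 by 74 by 9 mm, lying on the desk. Leave alone. Origin: centre of the underside
- notebook: red notebook, 152 by 212 by 13 mm, lying on the desk. Leave alone. Origin: centre of the underside

How it is judged:
By the outcome, as a careful person would: the job done as asked, in the order asked, and still so for the second after the job is handed in, while the arm keeps its last pose, push and grip.
It also fails if it takes over 53 s, if anything falls off the work surface, if the arm or the gripper's body presses on something with over 40 N, if the wrist force passes 120 N, or if a joint passes its speed limit or range.

### The arm

A 6-joint arm with a two-finger parallel gripper is mounted at the origin on the work surface. World frame = base frame: x ahead of the robot, y to its left, z up, the work surface at z = 0. Lengths are in m, angles in degrees, forces in N, time in s.
With the tool pointing down it reaches from about 0.3 to 1 m from the base axis. Payload 5.1 kg.
Tool frame: the origin (TCP) lies at the very end of the fingers, on their centre line; the grasp point (between the pads) lies 19 mm behind it; z points along the fingers, y is the direction in which the jaws open and shut (so a half turn about z gives the same grasp; the last joint's range is limited). The gripper opens to 95 mm and grips with 3 to 60 N. Pads are 20 mm wide; open, the fingers measure 119 mm over their backs; the gripper's body (75 mm by 180 mm) begins 59 mm behind the grasp point.
Start: joints at [64.538, 7.093, 94.555, -0, 78.352, -4.733], TCP at [0.23, 0.608, 0.215] pointing down, gripper open.
Joint ranges: [-149.61, 149.61], [-58.7, 133.49], [1.44, 155.28], [-77.14, 257.14], [18.33, 153.61], [-166.67, 166.67]. Speed limits (degrees/s): [147.25, 147.25, 180, 180, 180, 180].

### API

Orientations are given as a 3x3 rotation matrix whose columns are the frame's x, y, z axes.
In Python, from cell import env gives the robot as it stands. The module is installed in compiled form; this text tells all that it offers.
- The arm moves only by the tool arm_command, never from a script. Its argument "series" is a list of rows, each a list of 4 numbers: the shift along the tool's x, y, z in m, then the turn about the tool's z in degrees. In form: [[dx, dy, dz, twist], ...]. A call has 1 to 20 rows; each row is the pose to reach, as a shift and turn from the pose commanded when the call began, along the tool's axes at that moment; what a row does not reach only later rows make up. A row lasts 1/8 s, in which the tool goes at most 62.5 mm and 10.7 degrees, less where a joint would pass 70% of its speed; a pose out of reach is approached as far as the arm can. A call with a gripper value outside its range is refused whole. "hand" is the opening in per cent of the stroke, from 0 (shut) to 100 (fully open), set as the call begins (left out, the last holds). The fingers move at their own pace and stop on an object; "squeeze" is the grip in N (left out, the last holds). Time passes only in rows, so rows that repeat a pose let the fingers close. It gives the time, the measured TCP pose, the force and the opening at its end, in the units of the state.
- env.sense(): the state, without advancing time (a new reading comes with each control period).
- env.capture(name): name is "scene" or "top" or "wrist"; returns the picture (480x640x3 uint8, red, green, blue); there is no depth.
- env.calibration(name): a dict with "intrinsics" (3x3 intrinsics, pixels), "R" (3x3) and "t" (3): a world point X has camera coordinates R X + t. Camera axes: x right, y down, z forward; pixel columns grow to the right and rows downward; lengths in m; the calibration is good to about 2 mm. A picture is of the moment at which its call begins: read the wrist's pose just before it. calibration takes no time and is no camera call; for the wrist camera it gives the pose at the moment of the call.
- env.job_done(): hands the job in, once; it reports no verdict.
Trained networks look in the newest picture that a camera, given by its name, has taken for a name from the list of things; names that differ only in an ending like _2 or _b are one class to them, and where a whole thing is asked for, a point or a joint stands for the part that bears it (a point fixed in the world has none). Each returns a list of dicts, best first, with "score" (0 to 1); they miss things now and then, are a little off and sometimes report something else, mostly with a low value. They report only what shows in the picture. A call takes as long as a camera call.
- env.spot_in(camera, name): "position" ([x, y, z] in m, in world coordinates, good to about 4 mm: the middle of the surface that is visible of it).
- env.outline_of(camera, name): "pixels" (480x640 bool, what is visible of it).
- env.pinpoint(camera, name): "position" ([x, y, z] in m, in world coordinates, good to about 4 mm: a listed point, or the origin of a listed thing).
The state is a dict: "t": time; "joint_pos": joint angles; "qd": joint speeds; "joint_torque": joint torques, N m; "ee_pos": TCP position; "orientation": TCP orientation; "ft_force": force on the tool from outside, world axes, zero at the start; "torque": the same for the moment, N m; "gripper_width": finger opening in m.
Only numpy, scipy, OpenCV 4.12 (cv2) and the standard library are available. Lean on these libraries where they do the work, as an engineer would, in place of code of your own. Each camera call takes 0.05 s, during which the arm holds its last target. There are 200 camera calls.

## Working session

There is one attempt and no reset: what is moved stays moved. The work goes in short steps, Python scripts to look and compute and a tool call to move; the robot and the scene stay as the last step left them, time stands still between calls to the robot, and variables do not carry over. Pictures are saved under pics/ and viewed, about 8 in all and at most 12, crops included, and the job is handed in when it is done.

Besides the shell and the picture viewer there is one more tool, called in YAML: its name, and indented under it one key for each argument. arm_command: Moves the arm, as the interface text tells. Its arguments: {"type":"object","properties":{"series":{"type":"array","items":{"type":"array","items":{"type":"number"}}},"hand":{"type":"number"},"squeeze":{"type":"number"}},"required":["series"]}

```bash
mkdir -p pics; python3 - <<'E'
from cell import env
import cv2,numpy as np
a=env.capture("top");b=env.capture("scene")
cv2.imwrite("pics/a.png",a[...,::-1]);cv2.imwrite("pics/b.png",b[...,::-1])
for c in("top","scene"):
  for n in("cover_rib","box","loupe"):
    print(c,n,[(np.round(d["position"],3),round(d["score"],2)) for d in env.pinpoint(c,n)[:2]])
s=env.sense();print(s["t"],s["ee_pos"],np.round(s["orientation"],3),s["gripper_width"])
E
```

```text
top cover_rib [(array([0.512, 0.107, 0.089]), 0.9)]
top box [(array([ 0.538,  0.04 , -0.001]), 0.68)]
top loupe [(array([ 0.406, -0.024, -0.   ]), 0.51)]
scene cover_rib [(array([0.51 , 0.112, 0.09 ]), 0.74)]
scene box [(array([0.534, 0.034, 0.003]), 0.91)]
scene loupe [(array([ 0.407, -0.02 , -0.001]), 0.53)]
0.4 [0.23006279 0.60782158 0.21444525] [[-0.935  0.354 -0.   ]
 [ 0.354  0.935 -0.   ]
 [-0.    -0.    -1.   ]] 0.09483391866402932
```

View pics/a.png

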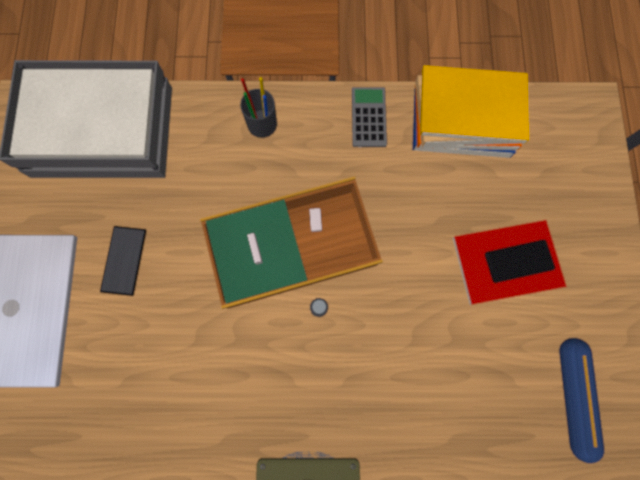

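View pics/b.png

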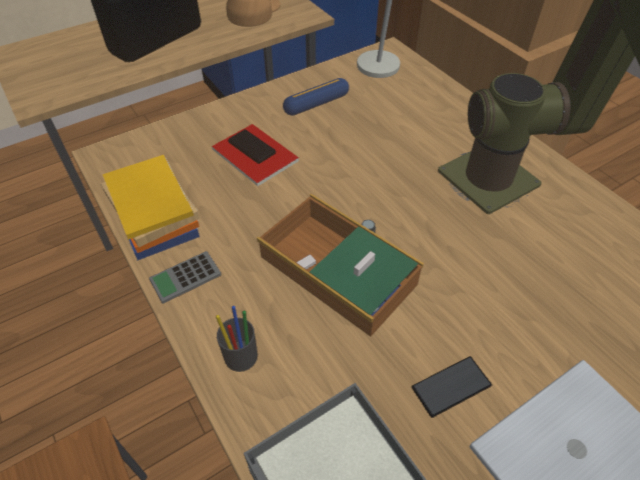

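The top view shows the box with outer corners at about (203,220), (355,181), (380,262) and (223,306). The rib is at (254,248), with the green cover over the left half. The loupe is at (319,307), below the box. The scene view agrees.

```bash
cat > h.py <<'E'
from cell import env
import cv2,numpy as np
def ray(cam,uv,z):
    c=env.calibration(cam);K,R,t=map(np.array,(c["intrinsics"],c["R"],c["t"]))
    C=-R.T@t; d=R.T@np.linalg.inv(K)@np.array([uv[0],uv[1],1.]); return C+d*(z-C[2])/d[2]
def rect(cam,m,z):
    p=np.argwhere(m)[:,::-1]; h=cv2.convexHull(p.astype(np.int32))[:,0]
    w=np.array([ray(cam,q,z)[:2] for q in h],np.float32)
    (c,s,_)=r=cv2.minAreaRect(w); b=cv2.boxPoints(r); e=b[1]-b[0],b[2]-b[1]
    L=max(e,key=np.linalg.norm); a=np.degrees(np.arctan2(L[1],L[0]))%180
    return np.round(c,4),np.round(s,4),round(float(a),2)
E
python3 - <<'E'
from h import *
env.capture("top")
for n,z in(("box",.072),("cover_rib",.078),("cover",.078)):
    for o in env.outline_of("top",n)[:1]: print(n,o["score"],rect("top",o["pixels"],z))
img=env.capture("top").astype(int)
g=((img[...,1]>img[...,0]*1.5)&(img[...,1]>60)); g[:180]=0;g[320:]=0;g[:,:190]=0;g[:,400:]=0
print("green",g.sum(),rect("top",g,.078))
w=(img.min(2)>150);w[:, :235]=0;w[:,275:]=0;w[:225]=0;w[270:]=0
print("rib",w.sum(),rect("top",w,.104))
E
```

```text
box 0.79 (array([0.5351, 0.0381]), array([0.2   , 0.3413]), 106.16)
cover_rib 0.62 (array([0.5146, 0.109 ]), array([0.1801, 0.1713]), 16.37)
cover 0.85 (array([0.5133, 0.1087]), array([0.1801, 0.1732]), 16.28)
green 6451 (array([0.5153, 0.1099]), array([0.1741, 0.1673]), 16.1)
rib 181 (array([0.5147, 0.1097]), array([0.0588, 0.0125]), 16.19)
```

arm_command:
  series:
    - [-0.443, -0.366, 0.05, -36.9]
    - [-0.443, -0.366, 0.05, -36.9]
    - [-0.443, -0.366, 0.05, -36.9]
    - [-0.443, -0.366, 0.05, -36.9]
    - [-0.443, -0.366, 0.05, -36.9]
    - [-0.443, -0.366, 0.05, -36.9]
    - [-0.443, -0.366, 0.05, -36.9]
    - [-0.443, -0.366, 0.05, -36.9]
    - [-0.443, -0.366, 0.05, -36.9]
    - [-0.443, -0.366, 0.05, -36.9]
    - [-0.443, -0.366, 0.05, -36.9]
    - [-0.443, -0.366, 0.05, -36.9]
    - [-0.443, -0.366, 0.05, -36.9]
    - [-0.443, -0.366, 0.05, -36.9]
  hand: 60
  squeeze: 12

```text
t: 2.4
ee_pos: [0.5145, 0.1099, 0.1649]
orientation: [[-0.96, -0.28, 0.0], [-0.28, 0.96, 0.0], [-0.0, 0.0, -1.0]]
ft_force: [-0.1, -0.7, 0.8]
gripper_width: 0.0568
```

```bash
python3 - <<'E'
from h import *
a=env.capture("wrist");cv2.imwrite("pics/c.png",a[...,::-1])
print([(d["position"],d["score"]) for d in env.pinpoint("wrist","cover_rib")[:2]])
c=env.calibration("wrist");print(-np.array(c["R"]).T@c["t"])
s=env.sense();print(s["t"],s["ee_pos"],np.round(s["orientation"],3),s["gripper_width"],s["ft_force"],s["joint_pos"])
E
```

```text
[([0.5134, 0.1053, 0.0875], 0.95)]
[0.4468144  0.09008303 0.33367457]
2.5 [0.51463146 0.10946908 0.16475526] [[-0.96 -0.28  0.  ]
 [-0.28  0.96  0.  ]
 [-0.    0.   -1.  ]] 0.057120045784721005 [0.04473264 1.20142005 0.64296302] [ 6.15996207e+00 -6.61529928e+00  1.13203179e+02  3.00620033e-03
  7.34034609e+01 -1.00078025e+02]
```

View pics/c.png

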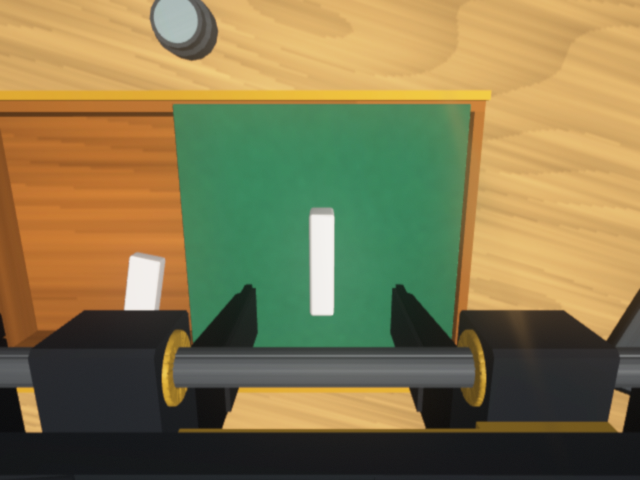

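The wrist view shows the rib upright and centred between the jaws (columns 310–333, rows 208–315), and the box edge lies parallel to the image rows. The jaws are well aligned, so I'll descend and grip.

arm_command:
  series:
    - [0, 0, 0.03, 0]
    - [0, 0, 0.055, 0]
    - [0, 0, 0.072, 0]
    - [0, 0, 0.081, 0]
    - [0, 0, 0.081, 0]

```text
t: 3.12
ee_pos: [0.5147, 0.1088, 0.0833]
orientation: [[-0.96, -0.279, -0.001], [-0.279, 0.96, -0.0], [0.001, 0.0, -1.0]]
ft_force: [0.8, 0.1, 0.1]
gripper_width: 0.0567
```

arm_command:
  series:
    - [0, 0, 0, 0]
    - [0, 0, 0, 0]
    - [0, 0, 0, 0]
    - [0, 0, 0, 0]
    - [0, 0, 0, 0]
    - [0, 0, 0, 0]
  hand: 0
  squeeze: 12

```text
t: 3.88
ee_pos: [0.5149, 0.1088, 0.0837]
orientation: [[-0.96, -0.279, 0.0], [-0.279, 0.96, -0.0], [-0.0, -0.0, -1.0]]
ft_force: [-0.4, -0.1, 0.6]
gripper_width: 0.0142
```

arm_command:
  series:
    - [0, -0.005, 0, 0]
    - [0, -0.015, 0, 0]
    - [0, -0.03, 0, 0]
    - [0, -0.045, 0, 0]
    - [0, -0.06, 0, 0]
    - [0, -0.075, 0, 0]
    - [0, -0.09, 0, 0]
    - [0, -0.105, 0, 0]
    - [0, -0.12, 0, 0]
    - [0, -0.133, 0, 0]
    - [0, -0.143, 0, 0]
    - [0, -0.15, 0, 0]
    - [0, -0.15, 0, 0]
    - [0, -0.15, 0, 0]

```text
t: 5.62
ee_pos: [0.557, -0.0355, 0.0837]
orientation: [[-0.96, -0.279, 0.001], [-0.279, 0.96, -0.001], [-0.001, -0.001, -1.0]]
ft_force: [4.9, -0.3, -1.1]
gripper_width: 0.0138
```

arm_command:
  series:
    - [0, -0.002, 0, 0]
    - [0, -0.004, 0, 0]
    - [0, -0.006, 0, 0]
    - [0, -0.006, 0, 0]

```text
t: 6.12
ee_pos: [0.5585, -0.0404, 0.0838]
orientation: [[-0.96, -0.279, 0.001], [-0.279, 0.96, 0.001], [-0.001, 0.0, -1.0]]
ft_force: [4.2, 1.2, -1.1]
gripper_width: 0.014
```

arm_command:
  series:
    - [0, -0.001, 0, 0]
    - [0, -0.002, 0, 0]
    - [0, -0.002, 0, 0]

```text
t: 6.5
ee_pos: [0.5589, -0.0419, 0.0837]
orientation: [[-0.96, -0.279, 0.0], [-0.279, 0.96, 0.001], [-0.001, 0.001, -1.0]]
ft_force: [3.8, 3.2, -0.3]
gripper_width: 0.014
```

arm_command:
  series:
    - [0, -0.001, 0, 0]
    - [0, -0.002, 0, 0]
    - [0, -0.002, 0, 0]

```text
t: 6.88
ee_pos: [0.5589, -0.042, 0.0837]
orientation: [[-0.96, -0.278, -0.001], [-0.278, 0.96, 0.005], [-0.0, 0.005, -1.0]]
ft_force: [1.2, 9.5, 1.9]
gripper_width: 0.0139
```

arm_command:
  series:
    - [0, -0.001, 0, 0]
    - [0, -0.0015, 0, 0]
    - [0, -0.0015, 0, 0]

```text
t: 7.25
ee_pos: [0.5589, -0.042, 0.0837]
orientation: [[-0.961, -0.278, -0.002], [-0.278, 0.96, 0.008], [0.0, 0.008, -1.0]]
ft_force: [1.3, 14.4, 4.2]
gripper_width: 0.014
```

The cover is at its stop: the motion has halted and the reaction force is 14 N. I'll relax, release, rise and move above the tray.

arm_command:
  series:
    - [0, 0.001, 0, 0]
    - [0, 0.002, 0, 0]

```text
t: 7.5
ee_pos: [0.5589, -0.0419, 0.0837]
orientation: [[-0.96, -0.279, -0.001], [-0.279, 0.96, 0.004], [-0.0, 0.004, -1.0]]
ft_force: [3.5, 5.9, 0.7]
gripper_width: 0.014
```

arm_command:
  series:
    - [0, 0, 0, 0]
    - [0, 0, 0, 0]
    - [0, 0, 0, 0]
    - [0, 0, 0, 0]
  hand: 50

```text
t: 8.0
ee_pos: [0.559, -0.0446, 0.0835]
orientation: [[-0.961, -0.278, -0.001], [-0.278, 0.961, -0.0], [0.001, 0.0, -1.0]]
ft_force: [-0.1, 0.0, -0.9]
gripper_width: 0.0456
```

arm_command:
  series:
    - [0, 0, -0.03, 0]
    - [0, 0, -0.07, 0]
    - [0, 0.05, -0.1, 10]
    - [0, 0.11, -0.11, 20]
    - [0, 0.165, -0.11, 30]
    - [0, 0.165, -0.11, 40]
    - [0, 0.165, -0.11, 50]
    - [0, 0.165, -0.11, 60]
    - [0, 0.165, -0.11, 70]
    - [0, 0.165, -0.11, 80]
    - [0, 0.165, -0.11, 90]
    - [0, 0.165, -0.11, 90]
    - [0, 0.165, -0.11, 90]
    - [0, 0.165, -0.11, 90]
  hand: 65

```text
t: 9.75
ee_pos: [0.5133, 0.114, 0.1936]
orientation: [[-0.28, 0.96, -0.0], [0.96, 0.28, -0.0], [0.0, -0.0, -1.0]]
ft_force: [-0.1, -0.1, 0.9]
gripper_width: 0.062
```

```bash
python3 - <<'E'
from h import *
a=env.capture("wrist");cv2.imwrite("pics/d.png",a[...,::-1])
for n in("tray_grip","tray"): print("w",n,[(np.round(d["position"],4),d["score"]) for d in env.pinpoint("wrist",n)[:1]])
for o in env.outline_of("wrist","tray")[:1]: print("w",o["score"],rect("wrist",o["pixels"],.018))
env.capture("top")
for n in("tray_grip","tray","cover_rib"): print("t",n,[(np.round(d["position"],4),d["score"]) for d in env.pinpoint("top",n)[:1]])
for o in env.outline_of("top","tray")[:1]: print("t",o["score"],rect("top",o["pixels"],.018))
s=env.sense();print(s["t"],s["ee_pos"],np.round(s["orientation"],3),s["gripper_width"],s["ft_force"])
E
```

```text
w tray_grip [(array([0.5124, 0.1188, 0.0457]), 0.6)]
w tray [(array([0.5169, 0.1177, 0.0045]), 0.93)]
w 0.74 (array([0.5145, 0.1199]), array([0.1101, 0.1296]), 107.16)
t tray_grip [(array([ 0.4041, -0.0246, -0.0018]), 0.16)]
t tray [(array([0.5117, 0.119 , 0.0088]), 0.78)]
t cover_rib [(array([ 0.5538, -0.0433,  0.0925]), 0.75)]
t 0.63 (array([0.525 , 0.0725]), array([0.117, 0.051]), 5.14)
10.2 [0.51333477 0.114064   0.19362486] [[-0.279  0.96  -0.   ]
 [ 0.96   0.279 -0.   ]
 [-0.    -0.    -1.   ]] 0.061949920202461095 [ 0.39547864 -0.06683595  0.25882956]
```

View pics/d.png

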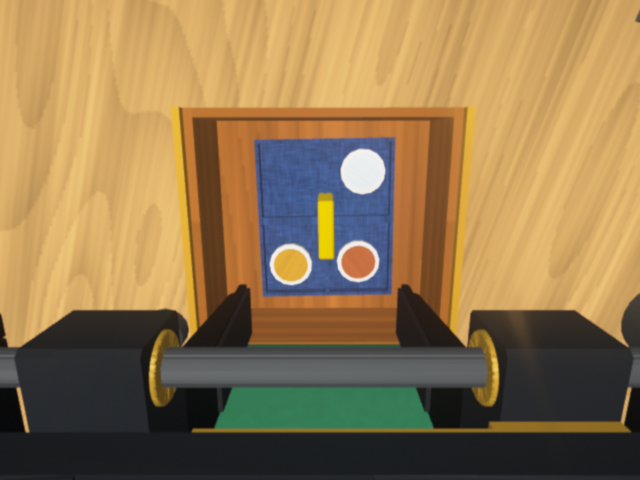

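The wrist view shows the tray with gold, copper and silver coins at (291,264), (358,262) and (363,171). The yellow plate is at (326,228), slightly turned clockwise, and the cover is clear of the tray.

```bash
python3 - <<'E'
from h import *
a=env.capture("wrist").astype(int)
y=(a[...,0]>150)&(a[...,1]>140)&(a[...,2]<70); y[:185]=0;y[268:]=0;y[:,310:]&=True;y[:,:312]=0;y[:,340:]=0
for th in(150,190,215):
    m=y&(a[...,0]>th); print(th,m.sum(),rect("wrist",m,.058))
b=a[...,2]-a[...,0]
m=((b>20)).astype(np.uint8);m[:130]=0;m[302:]=0;m[:,:245]=0;m[:,405:]=0
print("blue",rect("wrist",m>0,.018))
s=env.sense();p=s["ee_pos"];R=np.array(s["orientation"]);print(p)
E
```

```text
150 997 (array([0.5136, 0.123 ]), array([0.0109, 0.0472]), 106.51)
190 858 (array([0.5141, 0.1209]), array([0.0106, 0.0431]), 107.67)
215 778 (array([0.5141, 0.1209]), array([0.0099, 0.0415]), 107.29)
blue (array([0.5147, 0.1202]), array([0.109 , 0.1285]), 107.25)
[0.51335713 0.11408218 0.19367661]
```

arm_command:
  series:
    - [0.004, 0.0027, 0.03, -1.0]
    - [0.004, 0.0027, 0.07, -1.0]
    - [0.004, 0.0027, 0.1, -1.0]
    - [0.004, 0.0027, 0.125, -1.0]
    - [0.004, 0.0027, 0.145, -1.0]
    - [0.004, 0.0027, 0.158, -1.0]
    - [0.004, 0.0027, 0.1655, -1.0]
    - [0.004, 0.0027, 0.1655, -1.0]
    - [0.004, 0.0027, 0.1655, -1.0]

```text
t: 11.38
ee_pos: [0.5155, 0.1188, 0.029]
orientation: [[-0.295, 0.955, 0.002], [0.955, 0.295, 0.0], [-0.0, 0.001, -1.0]]
ft_force: [0.0, -0.1, 0.5]
gripper_width: 0.0617
```

arm_command:
  series:
    - [0, 0, 0, 0]
    - [0, 0, 0, 0]
    - [0, 0, 0, 0]
    - [0, 0, 0, 0]
    - [0, 0, 0, 0]
    - [0, 0, 0, 0]
    - [0, 0, 0, 0]
    - [0, 0, 0, 0]
  hand: 0
  squeeze: 30

```text
t: 12.38
ee_pos: [0.5145, 0.1186, 0.0281]
orientation: [[-0.295, 0.955, -0.001], [0.955, 0.295, -0.0], [0.0, -0.001, -1.0]]
ft_force: [-2.0, -0.8, 1.4]
gripper_width: 0.0117
```

arm_command:
  series:
    - [0, 0, -0.001, 0]
    - [0, 0, -0.003, 0]
    - [0, 0, -0.006, 0]
    - [0, 0, -0.01, 0]
    - [0, 0, -0.015, 0]
    - [0, 0, -0.02, 0]
    - [0, 0, -0.024, 0]
    - [0, 0, -0.026, 0]
    - [0, 0, -0.026, 0]
    - [0, 0, -0.026, 0]

```text
t: 13.62
ee_pos: [0.5146, 0.1186, 0.0539]
orientation: [[-0.295, 0.955, -0.0], [0.955, 0.295, -0.0], [0.0, -0.0, -1.0]]
ft_force: [0.3, 0.0, -3.1]
gripper_width: 0.0117
```

```bash
python3 - <<'E'
from h import *
a=env.capture("wrist");b=env.capture("scene")
cv2.imwrite("pics/e.png",np.hstack([cv2.resize(a[100:400,150:550],(400,300)),b[180:380,230:450][:, :].repeat(1,0) if 0 else cv2.resize(b[180:345,230:450],(400,300))])[...,::-1])
E
```

```text
(no output)
```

View pics/e.png

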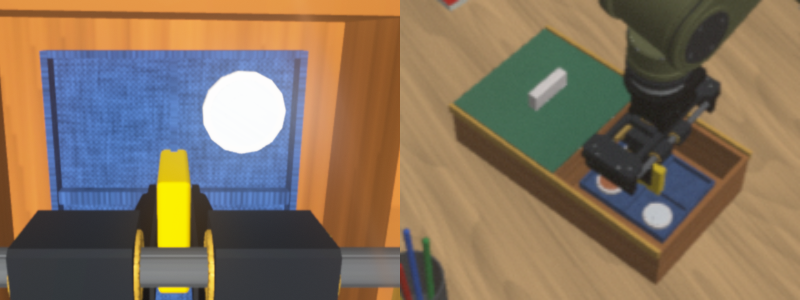

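The tray hangs level in the jaws, well clear of the walls, with the coins in their cells. The load reads about 3 N. I'll lift it gently the rest of the way.

arm_command:
  series:
    - [0, 0, -0.002, 0]
    - [0, 0, -0.006, 0]
    - [0, 0, -0.012, 0]
    - [0, 0, -0.02, 0]
    - [0, 0, -0.03, 0]
    - [0, 0, -0.041, 0]
    - [0, 0, -0.053, 0]
    - [0, 0, -0.065, 0]
    - [0, 0, -0.077, 0]
    - [0, 0, -0.089, 0]
    - [0, 0, -0.101, 0]
    - [0, 0, -0.113, 0]
    - [0, 0, -0.125, 0]
    - [0, 0, -0.137, 0]
    - [0, 0, -0.147, 0]
    - [0, 0, -0.156, 0]
    - [0, 0, -0.162, 0]
    - [0, 0, -0.166, 0]
    - [0, 0, -0.168, 0]
    - [0, 0, -0.168, 0]

```text
t: 16.23
ee_pos: [0.5148, 0.1187, 0.222]
orientation: [[-0.295, 0.955, -0.0], [0.955, 0.295, -0.0], [0.0, -0.0, -1.0]]
ft_force: [-0.3, 0.2, -2.5]
gripper_width: 0.0119
```

arm_command:
  series:
    - [0, 0, 0, 0]
    - [0, 0, 0, 0]
    - [0, 0, 0, 0]
    - [0, 0, 0, 0]
    - [0, 0, 0, 0]
    - [0, 0, 0, 0]

```text
t: 16.98
ee_pos: [0.5148, 0.1187, 0.2222]
orientation: [[-0.295, 0.955, 0.0], [0.955, 0.295, 0.0], [0.0, 0.0, -1.0]]
ft_force: [-0.2, 0.0, -2.3]
gripper_width: 0.0119
```

```bash
python3 - <<'E'
from h import *
a=env.capture("scene");w=env.capture("wrist");cv2.imwrite("pics/f.png",np.hstack([cv2.resize(w[100:400,150:550],(400,300)),cv2.resize(a[130:370,200:520],(400,300))])[...,::-1])
for c in("scene","wrist"):print(c,[(np.round(d["position"],4),d["score"]) for d in env.pinpoint(c,"tray")[:1]])
for n in("cover_rib","loupe"):print(n,[(np.round(d["position"],4),d["score"]) for d in env.pinpoint("scene",n)[:1]])
s=env.sense();print(s["t"],s["ee_pos"],s["gripper_width"],s["ft_force"],s["torque"],np.abs(s["qd"]).max())
E
```

```text
scene [(array([0.5173, 0.1219, 0.1994]), 0.59)]
wrist [(array([0.5173, 0.1155, 0.1984]), 0.6)]
cover_rib [(array([ 0.5581, -0.0405,  0.0901]), 0.93)]
loupe [(array([0.5327, 0.1684, 0.2053]), 0.61)]
17.275 [0.51480946 0.11866946 0.22217049] 0.011986854395700927 [ 0.41601783 -0.14982932 -2.33516019] [-0.02731585  0.00487151 -0.02303694] 0.09496420283066839
```

View pics/f.png

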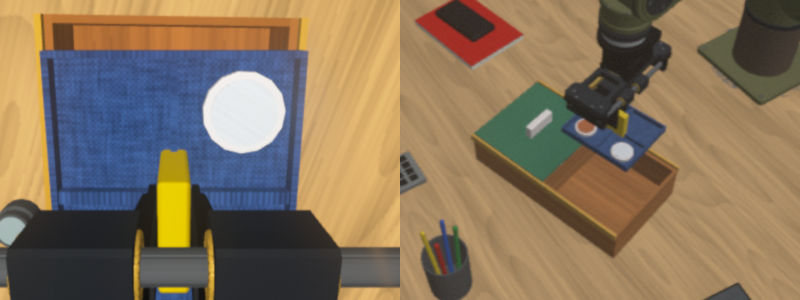

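The tray is held level with its underside at about 0.20 m. The silver and copper coins are visible in their cells, the box below is open, and the loupe is still standing. The scene camera's "loupe" detection at z = 0.205 is a false hit on a coin.

```bash
python3 -c "
from cell import env
print(env.job_done())"
```

```text
the job is handed in; nothing more can be done
None
```

The cover is fully open, and the arm is holding the tray level and still by its yellow grip plate, with its underside about 20 cm above the desk. I handed the job in at about 17 s.

- **Cover:** I gripped the rib and slid it until it hit its stop, where the reaction force reached about 14 N. It was still there in the last check, with the rib found at (0.558, −0.041).
- **Tray:** I gripped the plate at 30 N and lifted it straight up. The gripper opening stayed at 11.7–12.0 mm, and the load read about 2.3 N. The two cameras put the underside at 0.198 and 0.199 m, and the tool axis is vertical.
- **Coins:** The silver and copper coins are visible in their cells. The gold coin was hidden behind the gripper in the last pictures, so I only saw it before the lift.
- **Other things:** The loupe, notebook and power bank look untouched. I did not check the eraser, which is now under the cover, and only a corner of the phone was in the last picture.

The last loupe check failed: the detector mistook a coin for it. The wrist picture shows the loupe still standing beside the box.

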